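# Set the zero of the coffee grinder

## Task

Set the hand grinder on the worktop: turn its slim black adjusting ring clockwise (seen from above) until you feel the burrs inside just meet, without forcing them, then back the ring off 30 degrees counter-clockwise, which is one spacing of the dark lines on the collars, and let go. Hold the ring only: keep off the steel collars right above and below it, and leave the mug and the loose crank where they are.

Things in the scene. Friction and masses are not known exactly. Their poses are not given: they have to be found in the camera images.
- grinder: steel hand coffee grinder, fixed upright on its foot (92 mm across, 24 mm high; body above it 45 mm across), 129 mm high in all, without its crank. Origin on its upright axis at the worktop. Inside it the burrs meet at a ring angle that differs from grinder to grinder, cannot be seen and must be felt.
- ring_centre (a point): centre of the adjusting ring, on the grinder's axis, 96 mm above the worktop. The ring is black, knurled, 60 mm across and 10 mm high (91 to 101 mm above the worktop). This frame does not turn with the ring; its -x axis points to the line on top of the upper collar.
- lower_collar: fixed steel collar right below the ring, 51 mm across, from 70 to 90 mm above the worktop, so the ring stands out 4.5 mm all round; 12 dark lines round it, 30 degrees apart. Origin on the grinder's axis at the worktop. Do not touch.
- upper_collar: fixed steel collar right above the ring, 51 mm across, from 102 to 118 mm above the worktop, with the same 12 dark lines; on its top a boss 18 mm across and a spindle stub 7 mm across that ends 129 mm above the worktop. Origin on the grinder's axis at the worktop. Do not touch.
- ring_mark (a point): white dot on the ring's upper face, 27.7 mm from the axis, 101 mm above the worktop; it turns with the ring. When the burrs meet, the resistance grows by about 11 N m per rad of further clockwise turning, on top of the friction: they are met from 0.1 N m extra and harmed above 0.7 N m extra. Let go there, the ring springs back a little.
- adjust_ring (a joint): angle of the ring in rad, growing counter-clockwise seen from above, 0 with its white dot at the line on the upper collar's top. It turns against a steady friction of about 0.1 N m and stays where it is left. It starts 0.75 to 1.45 rad counter-clockwise of the place where the burrs meet.
- mug: white mug, 78 mm across, 116 mm over the handle, 101 mm high, loose, about 150 mm to the left of the grinder. Origin at the centre of its underside. Not to be moved.
- crank: the grinder's loose crank, lying to its right: flat steel arm 100 mm long with a dark wooden knob, 34 mm high. Origin at the middle of its underside. Not to be moved.
There are look-alikes about, which are no part of the job. What is shaped like the grinder but red is not meant.

How it is judged:
On the way, in this order (a step that is already met when the one before it is completed fails the run):
1. the ring has been turned clockwise until the burrs meet (contact force between ring_lug0 and tooth0 above 1.7 N), for 0.2 s.
2. the ring has been backed off 30 degrees (angle between the x axis of ring_mark and the x axis of burr, either way round between 0.366 and 0.681 rad and contact force between ring_lug0 and tooth0 below 0.2 N), for 0.2 s.
At the end, for the whole second after the job is handed in: the ring rests 30 degrees (within 9 degrees) counter-clockwise of the place where the burrs first meet; mug and crank are within 20 mm of where they stood (all of step 2 and y of ring_mark in the frame of burr below 0 m and velocity of joint adjust_ring between -0.05 and 0.05 rad/s and distance of each of mug, crank from where it was at the start of the episode below 0.02 m); the robot touches nothing.
It fails at once if the burrs are forced against each other (over 0.7 N m on top of the friction) (contact force between ring_lug0 and tooth0 above 12 N).
It fails at once if the collar above or below the ring is touched with more than 1.5 N (contact force between any of the fingers, the arm and lower_collar above 1.5 N or contact force between any of the fingers, the arm and upper_collar above 1.5 N).
It fails at once if the mug or the crank is moved by more than 20 mm (distance of any of mug, crank from where it was at the start of the episode above 0.02 m).
It also fails if it takes over 58 s, if anything falls off the work surface, if the arm or the gripper's body presses on something with over 40 N, if the wrist force passes 120 N, or if a joint passes its speed limit or range.

## Robot

A 6-joint arm with a two-finger parallel gripper is mounted at the origin on a cart in front of the work surface, level with it; the furniture and walls round the work are solid. World frame = base frame: x ahead of the robot, y to its left, z up, the work surface at z = 0. Lengths are in m, angles in rad, forces in N, time in s.
With the tool pointing down it reaches from about 0.425 to 0.95 m from the base axis. Payload 3.5 kg.
Tool frame: the origin (TCP) lies between the finger pads; the fingertips stand 25 mm ahead of it and the grasp point (between the pads) lies 6 mm ahead of it (ctrl.finger_overhang is the distance from the TCP to the fingertips, in m); x points along the fingers, y is the direction in which the jaws open and shut, and the axes are right-handed (so a half turn about x gives the same grasp; the last joint's range is limited). The gripper opens to 85 mm and grips with 20 to 120 N. Pads are 22 mm wide; open, the fingers measure 114 mm over their backs; the gripper's body (76 mm by 85 mm) begins 54 mm behind the grasp point. The pads swing forward as they close: fully open they stand 13 mm farther back than shut.
Start: joints at [1.145, 0.286, 1.577, -0, 1.279, -0.15], TCP at [0.184, 0.649, 0.256] pointing down, gripper open.
Joint ranges: [-2.77, 2.77], [-0.9, 2.22], [0.21, 2.48], [-1.53, 4.67], [0.24, 2.81], [-2.84, 2.84]. Speed limits (rad/s): [2.79, 2.79, 3.14, 3.14, 3.14, 3.14].

## Interface

Orientations are given as a unit quaternion [x, y, z, w].
In Python, from plant import ctrl gives the robot as it stands.
- The arm moves only by the tool play_rows, never from a script. Its argument "targets" is a list of rows, each an object with "delta_pos": the shift along the world's x, y, z normalised to -1 to 1, where 1 is 1000 mm, a list of three; "delta_rot": the turn, a rotation vector about the world's x, y, z normalised to -1 to 1, where 1 is pi rad, a list of three; "claw": the finger opening in mm, from 0 to 85.4. In form: [{"delta_pos": [tx, ty, tz], "delta_rot": [wx, wy, wz], "claw": claw}, ...]. A call has 1 to 20 rows; each row is the pose to reach, as a shift and turn from the pose measured when the call began, turning the shorter way round; what a row does not reach only later rows make up. A row lasts 1/12 s, in which the tool goes at most 41.7 mm and 7.16 degrees, less where a joint would pass 70% of its speed; a pose out of reach is approached as far as the arm can. A call with a number of a shift or a turn outside -1 to 1 is refused whole. A call with a gripper value outside its range is refused whole. The fingers move at their own pace and stop on an object; "newtons" is the grip in N (left out, the last holds). Time passes only in rows, so rows that repeat a pose let the fingers close. It gives the time, the measured TCP pose, the force and the opening at its end, in the units of the state.
- ctrl.get_state(): the state, without advancing time (a new reading comes with each control period).
- ctrl.read_camera(name): name is "scene" or "side" or "wrist"; returns the picture (420x560x3 uint8, blue, green, red); there is no depth.
- ctrl.calibration(name): a dict with "fx", "fy", "cx", "cy" (pixels), "camera_from_world" (4x4, takes a point from world to camera coordinates). Camera axes: x right, y down, z forward; pixel columns grow to the right and rows downward; lengths in m; the calibration is good to about 2 mm. A picture is of the moment at which its call begins: read the wrist's pose just before it. calibration takes no time and is no camera call; for the wrist camera it gives the pose at the moment of the call.
- ctrl.sign_off(): hands the job in, once; it reports no verdict.
The state is a dict: "time": time; "qpos": joint angles; "dq": joint speeds; "joint_efforts": joint torques, N m; "eef_pos": TCP position; "tcp_rot": TCP orientation; "contact_force": force on the tool from outside, world axes, zero at the start; "wrist_torque": the same for the moment, N m; "opening": opening from 0.0 (shut) to 1.0 (fully open).
Only numpy, scipy, OpenCV 4.12 (cv2) and the standard library are available. Lean on these libraries where they do the work, as an engineer would, in place of code of your own. Each camera call takes 0.05 s, during which the arm holds its last target. There are 200 camera calls.

## Working session

There is one attempt and no reset: what is moved stays moved. The work goes in short steps, Python scripts to look and compute and a tool call to move; the robot and the scene stay as the last step left them, time stands still between calls to the robot, and variables do not carry over. Pictures are saved under pics/ and viewed, about 8 in all and at most 12, crops included, and the job is handed in when it is done.

Besides the shell and the picture viewer there is one more tool, called after "Emit:" by a JSON object that holds its "fn" and its "kwargs", one argument or row to a line. play_rows: Moves the arm, as the interface text tells. Its arguments: {"type":"object","properties":{"targets":{"type":"array"},"newtons":{"type":"number"}},"required":["targets"]}

```bash
mkdir -p pics; python3 - <<'E'
from plant import ctrl
import cv2,numpy as np
print(ctrl.get_state())
for n in("scene","side"):
    cv2.imwrite(f"pics/{n}0.png",ctrl.read_camera(n)); c=ctrl.calibration(n); print(n,c["fx"],c["cx"],c["cy"],np.round(c["camera_from_world"],3).tolist())
E
```

```text
{'time': 0.0, 'qpos': array([ 1.14498656e+00,  2.87199566e-01,  1.57821429e+00,  2.65625085e-05,
        1.27858977e+00, -1.50007958e-01]), 'dq': array([-6.21098698e-04,  6.59543662e-04, -1.21633050e-03,  9.59351280e-04,
        8.02995546e-04, -6.67331998e-06]), 'joint_efforts': array([ 4.50003208e-04, -4.05978978e+01, -2.92627019e+01, -1.05155859e-04,
        5.78315565e-03,  2.02083709e-05]), 'eef_pos': array([0.18353118, 0.64893584, 0.25490432]), 'tcp_rot': array([ 0.09638975,  0.7006438 , -0.09801929,  0.70014248]), 'contact_force': array([-0.21634755,  0.19730888,  0.01929076]), 'wrist_torque': array([ 0.00640457,  0.01229471, -0.01803601]), 'opening': 0.998092052475185}
scene 496.41394450556606 282.75748013414693 213.36318725240972 [[0.857, -0.515, 0.02, -0.336], [-0.197, -0.364, -0.91, 0.228], [0.476, 0.776, -0.413, 1.061], [0.0, 0.0, 0.0, 1.0]]
side 379.874463614573 278.7448522471135 209.61027358013922 [[0.954, -0.299, 0.02, -0.402], [-0.141, -0.505, -0.851, 0.229], [0.264, 0.81, -0.524, 0.631], [0.0, 0.0, 0.0, 1.0]]
```

View pics/scene0.png

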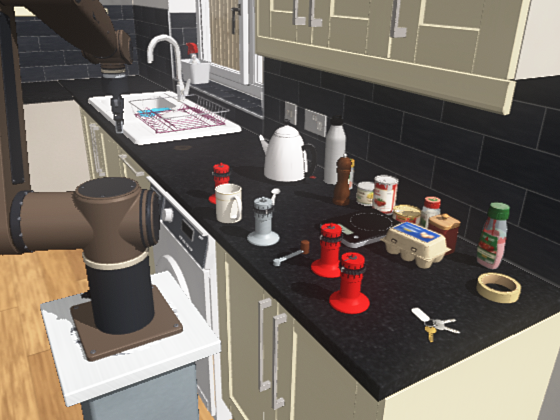

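View pics/side0.png

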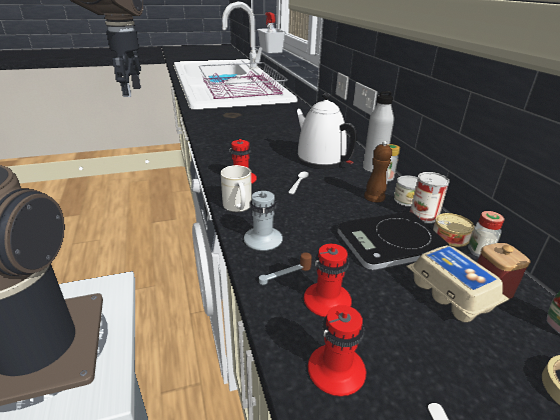

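The scene view shows a steel grinder at (264,222), the mug at (229,203) and the crank at (293,253). Red look-alikes stand at (221,183), (329,250) and (351,283). In the side view the steel grinder is at (263,220). The steel one matches the description, so next I take a close crop of it.

```bash
cat > h.py <<'E'
from plant import ctrl
import cv2,numpy as np
def ray(c,u,v):
    M=np.array(c["camera_from_world"]);R,t=M[:3,:3],M[:3,3]
    return -R.T@t, R.T@np.array([(u-c["cx"])/c["fx"],(v-c["cy"])/c["fy"],1])
def onz(c,u,v,z):
    o,d=ray(c,u,v); return o+d*(z-o[2])/d[2]
def proj(c,p):
    q=np.array(c["camera_from_world"])@np.append(p,1); return np.array([c["fx"]*q[0]/q[2]+c["cx"],c["fy"]*q[1]/q[2]+c["cy"]])
E
python3 - <<'E'
from h import *
a=cv2.imread("pics/scene0.png")[180:255,225:305];b=cv2.imread("pics/side0.png")[180:255,225:305]
cv2.imwrite("pics/crop1.png",np.hstack([cv2.resize(x,(400,375),interpolation=cv2.INTER_CUBIC) for x in(a,b)]))
for n,u,v in(("scene",264,237),("side",263,236)): print(onz(ctrl.calibration(n),u,v,.012))
E
```

```text
[0.43628498 0.1775437  0.012     ]
[0.44087219 0.18765258 0.012     ]
```

View pics/crop1.png

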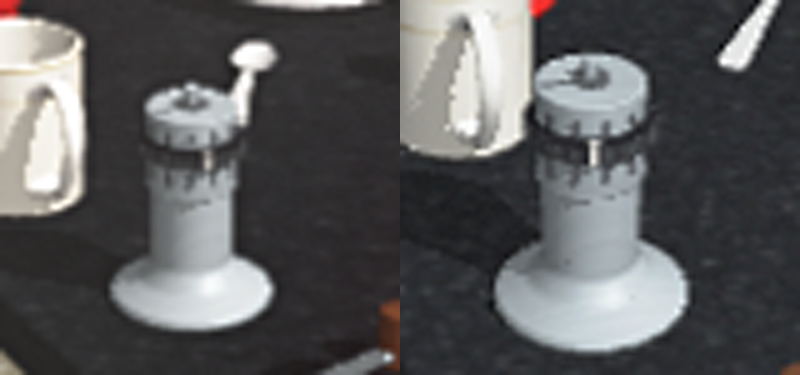

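The crop shows a steel grinder with a black ring, and a white mark on the ring facing the camera. The spindle tip is at scene (264,197) and side (263.4,192.6). Foot and axis agree between the views.

```bash
python3 - <<'E'
from h import *
from scipy.spatial.transform import Rotation as R
for n,u,v in(("scene",264,197),("side",263.4,192.6)): print(onz(ctrl.calibration(n),u,v,.129))
A=[];b=[]
for n,u,v in(("scene",264,197),("side",263.4,192.6)):
    o,d=ray(ctrl.calibration(n),u,v);d/=np.linalg.norm(d);P=np.eye(3)-np.outer(d,d);A.append(P);b.append(P@o)
print(np.linalg.lstsq(np.vstack(A),np.hstack(b),rcond=None)[0])
s=ctrl.get_state();print(R.from_quat(s["tcp_rot"]).as_matrix().round(3))
c=ctrl.calibration("wrist");M=np.array(c["camera_from_world"]);print(c["fx"],-M[:3,:3].T@M[:3,3],M.round(2).tolist())
E
```

```text
[0.4418778  0.18869934 0.129     ]
[0.44173521 0.1866279  0.129     ]
[0.44196005 0.18828685 0.1286344 ]
[[-0.001  0.272  0.962]
 [-0.002  0.962 -0.272]
 [-1.    -0.002 -0.   ]]
292.42070079471335 [0.12133049 0.66837813 0.37340065] [[0.27, 0.96, -0.0, -0.68], [0.93, -0.26, 0.26, -0.04], [0.25, -0.07, -0.96, 0.38], [0.0, 0.0, 0.0, 1.0]]
```

Emit:
{"fn": "play_rows", "kwargs": {
  "targets": [
    {"delta_pos": [0.05,-0.09,0.03],"delta_rot": [0,0,0],"claw": 85},
    {"delta_pos": [0.05,-0.09,0.03],"delta_rot": [0,0,0],"claw": 85},
    {"delta_pos": [0.05,-0.09,0.03],"delta_rot": [0,0,0],"claw": 85},
    {"delta_pos": [0.258,-0.461,0.03],"delta_rot": [0,0,0],"claw": 85},
    {"delta_pos": [0.258,-0.461,0.03],"delta_rot": [0,0,0],"claw": 85},
    {"delta_pos": [0.258,-0.461,0.03],"delta_rot": [0,0,0],"claw": 85},
    {"delta_pos": [0.258,-0.461,0.03],"delta_rot": [0,0,0],"claw": 85},
    {"delta_pos": [0.258,-0.461,0.03],"delta_rot": [0,0,0],"claw": 85},
    {"delta_pos": [0.258,-0.461,0.03],"delta_rot": [0,0,0],"claw": 85},
    {"delta_pos": [0.258,-0.461,0.03],"delta_rot": [0,0,0],"claw": 85},
    {"delta_pos": [0.258,-0.461,0.03],"delta_rot": [0,0,0],"claw": 85},
    {"delta_pos": [0.258,-0.461,0.03],"delta_rot": [0,0,0],"claw": 85},
    {"delta_pos": [0.258,-0.461,0.03],"delta_rot": [0,0,0],"claw": 85},
    {"delta_pos": [0.258,-0.461,0.03],"delta_rot": [0,0,0],"claw": 85},
    {"delta_pos": [0.258,-0.461,0.03],"delta_rot": [0,0,0],"claw": 85},
    {"delta_pos": [0.258,-0.461,0.03],"delta_rot": [0,0,0],"claw": 85},
    {"delta_pos": [0.258,-0.461,0.03],"delta_rot": [0,0,0],"claw": 85},
    {"delta_pos": [0.258,-0.461,0.03],"delta_rot": [0,0,0],"claw": 85},
    {"delta_pos": [0.258,-0.461,0.03],"delta_rot": [0,0,0],"claw": 85},
    {"delta_pos": [0.258,-0.461,0.03],"delta_rot": [0,0,0],"claw": 85}
  ],
  "newtons": 25
}}

```text
time: 1.77
eef_pos: [0.441, 0.1891, 0.285]
tcp_rot: [0.096, 0.701, -0.097, 0.7]
contact_force: [-0.2, -0.7, 0.6]
opening: 0.992
```

```bash
python3 - <<'E'
from h import *
c=ctrl.calibration("wrist");s=ctrl.get_state();im=ctrl.read_camera("wrist");np.save("pics/c2.npy",c,allow_pickle=True)
print(s["eef_pos"],s["qpos"],s["contact_force"])
p=proj(c,(.442,.188,.129));print(p,proj(c,(.442,.188,.101)),proj(c,s["eef_pos"]))
cv2.imwrite("pics/w2.png",im)
x,y=int(np.clip(p[0]-80,0,400)),int(np.clip(p[1]-60,0,300));print(x,y)
cv2.imwrite("pics/w2c.png",cv2.resize(im[y:y+120,x:x+160],(800,600),interpolation=cv2.INTER_CUBIC))
E
```

```text
[0.44099819 0.1890608  0.28502113] [ 1.93930700e-01 -1.78202251e-01  2.00877551e+00 -1.71219100e-03
  1.31238646e+00 -1.10279376e+00] [-0.16516206 -0.70437752  0.56326056]
[273.46076917 205.66972741] [273.68765042 199.44143372] [272.15116807 284.67733907]
193 145
```

View pics/w2c.png

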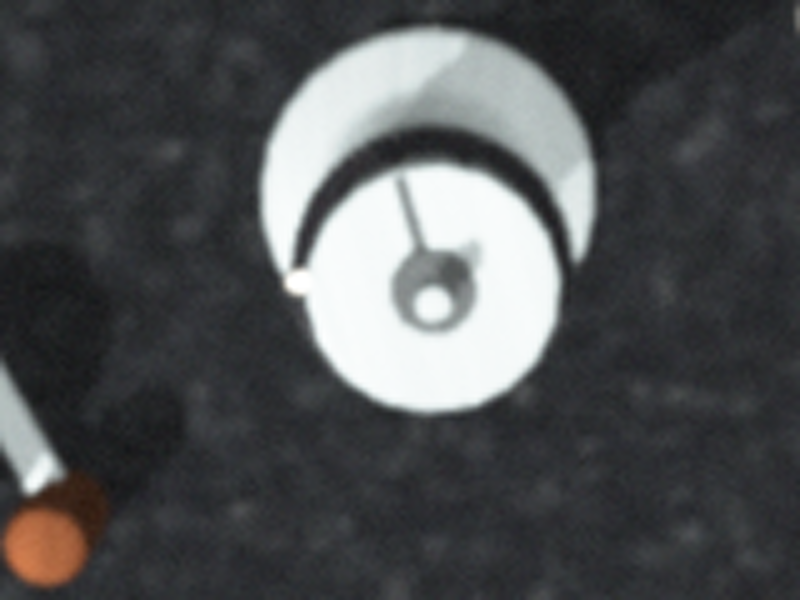

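```bash
python3 - <<'E'
from h import *
c=np.load("pics/c2.npy",allow_pickle=True).item()
f=lambda u,v,z:onz(c,193+u/5,145+v/5,z).round(4)
ax=f(433,287,.118);print("tip",f(433,303,.129),"top",ax,"foot centre", f(429,190,0.0))
print("collar L/R",f(305,287,.118),f(561,287,.118),f(433,163,.118),f(433,412,.118))
d=f(298,281,.101);l=f(401,180,.118);print("dot",d,"line",l)
a=lambda p:np.degrees(np.arctan2(*(p-ax)[[1,0]]));print(a(d),a(l))
E
```

```text
tip [0.4435 0.1937 0.129 ] top [0.443 0.194 0.118] foot centre [0.4426 0.1944 0.    ]
collar L/R [0.436  0.1693 0.118 ] [0.4499 0.2187 0.118 ] [0.419  0.2006 0.118 ] [0.4683 0.187  0.118 ]
dot [0.4378 0.166  0.101 ] line [0.4205 0.1937 0.118 ]
-100.52078431387433 -179.23610153907003
```

The wrist crop shows the collar top centred at crop (433,287). The dot is at (298,281), about 79° ccw of the line, and the crank knob is at (45,545). The wrist camera gives the axis as y≈0.194, while the fixed cameras give 0.188. I go lower, between the two, and look at the fingers.

Emit:
{"fn": "play_rows", "kwargs": {
  "targets": [
    {"delta_pos": [0.002,0.002,-0.04],"delta_rot": [0,0,0],"claw": 85},
    {"delta_pos": [0.002,0.002,-0.08],"delta_rot": [0,0,0],"claw": 85},
    {"delta_pos": [0.002,0.002,-0.12],"delta_rot": [0,0,0],"claw": 85},
    {"delta_pos": [0.002,0.002,-0.12],"delta_rot": [0,0,0],"claw": 85},
    {"delta_pos": [0.002,0.002,-0.12],"delta_rot": [0,0,0],"claw": 85},
    {"delta_pos": [0.002,0.002,-0.12],"delta_rot": [0,0,0],"claw": 85}
  ]
}}

```text
time: 2.32
eef_pos: [0.4444, 0.1914, 0.1673]
tcp_rot: [0.096, 0.7, -0.097, 0.701]
contact_force: [0.6, 0.1, 0.2]
opening: 0.997
```

```bash
python3 - <<'E'
from h import *
c=ctrl.calibration("wrist");s=ctrl.get_state();im=ctrl.read_camera("wrist");np.save("pics/c3.npy",c,allow_pickle=True)
print(s["eef_pos"],proj(c,(.443,.191,.118)),proj(c,s["eef_pos"]))
cv2.imwrite("pics/w3.png",cv2.resize(im[120:420,80:480],(800,600),interpolation=cv2.INTER_CUBIC))
E
```

```text
[0.44437314 0.1913981  0.1672507 ] [271.8824588  242.70029974] [272.20943864 284.71853331]
```

View pics/w3.png

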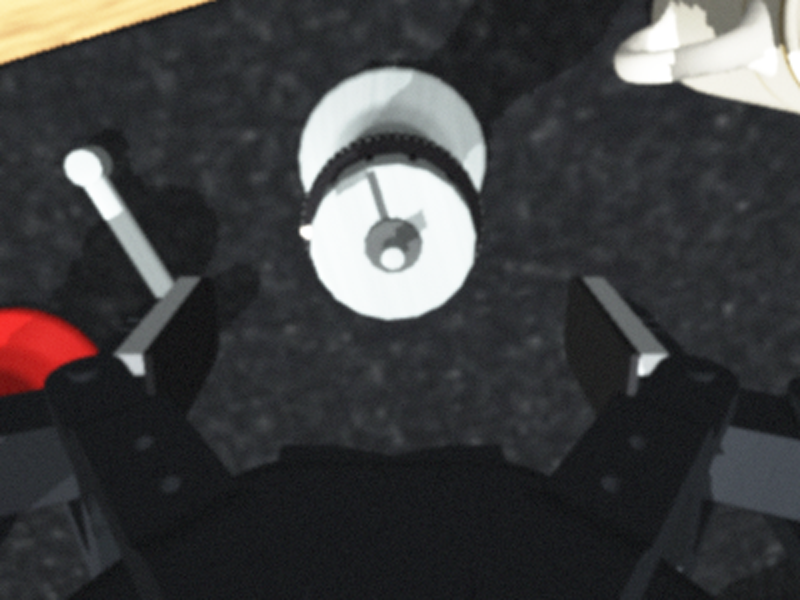

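The pad tips at crop x 203 and 581 centre on 392. The spindle is at 393 and the collar centre at 393.5, so the jaws are centred and the wrist calibration is off by about 4 px. I make a small x correction and descend.

Emit:
{"fn": "play_rows", "kwargs": {
  "targets": [
    {"delta_pos": [-0.0015,0.0005,-0.03],"delta_rot": [0,0,0],"claw": 85},
    {"delta_pos": [-0.0015,0.0005,-0.05],"delta_rot": [0,0,0],"claw": 85},
    {"delta_pos": [-0.0015,0.0005,-0.067],"delta_rot": [0,0,0],"claw": 85},
    {"delta_pos": [-0.0015,0.0005,-0.067],"delta_rot": [0,0,0],"claw": 85},
    {"delta_pos": [-0.0015,0.0005,-0.067],"delta_rot": [0,0,0],"claw": 85},
    {"delta_pos": [-0.0015,0.0005,-0.067],"delta_rot": [0,0,0],"claw": 68},
    {"delta_pos": [-0.0015,0.0005,-0.067],"delta_rot": [0,0,0],"claw": 68},
    {"delta_pos": [-0.0015,0.0005,-0.067],"delta_rot": [0,0,0],"claw": 68}
  ]
}}

```text
time: 3.03
eef_pos: [0.4449, 0.1923, 0.1032]
tcp_rot: [0.097, 0.698, -0.096, 0.703]
contact_force: [-0.7, 0.2, 0.3]
opening: 0.795
```

```bash
cat > st.py <<'E'
from h import *
from scipy.spatial.transform import Rotation as R
s=ctrl.get_state();y=R.from_quat(s["tcp_rot"]).as_matrix()
print(round(s["time"],2),s["eef_pos"].round(4),"jaw",np.degrees(np.arctan2(y[1,1],y[0,1])).round(2),"down",y[:,0].round(3),"F",s["contact_force"].round(2),"T",s["wrist_torque"].round(3),"open",round(85.4*s["opening"],1),"q6",s["qpos"][5].round(3),"tau6",s["joint_efforts"][5].round(3))
E
python3 st.py; python3 -c "
from h import *
im=ctrl.read_camera('side');im2=ctrl.read_camera('wrist')
cv2.imwrite('pics/s4.png',np.hstack([cv2.resize(im[165:240,225:305],(400,375),interpolation=cv2.INTER_CUBIC),cv2.resize(im2[120:420,80:400],(400,375))]))"
```

```text
3.03 [0.4449 0.1923 0.1032] jaw 74.32 down [ 0.008 -0.    -1.   ] F [-0.69  0.17  0.32] T [ 0.007 -0.052  0.025] open 67.9 q6 -1.097 tau6 0.0
```

View pics/s4.png

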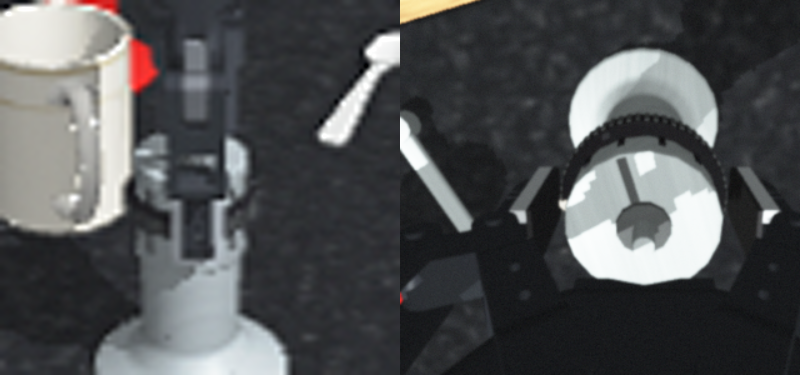

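Emit:
{"fn": "play_rows", "kwargs": {
  "targets": [
    {"delta_pos": [-0.002,0,-0.003],"delta_rot": [0,0.0025,0],"claw": 68},
    {"delta_pos": [-0.002,0,-0.003],"delta_rot": [0,0.0025,0],"claw": 68},
    {"delta_pos": [-0.002,0,-0.003],"delta_rot": [0,0.0025,0],"claw": 68},
    {"delta_pos": [-0.002,0,-0.003],"delta_rot": [0,0.0025,0],"claw": 68}
  ]
}}

```text
time: 3.47
eef_pos: [0.4422, 0.1921, 0.0992]
tcp_rot: [0.096, 0.701, -0.097, 0.7]
contact_force: [-0.3, 0.3, 0.2]
opening: 0.796
```

```bash
python3 st.py; python3 -c "
from h import *
print(ctrl.get_state()['qpos'])"
```

```text
3.47 [0.4422 0.1921 0.0992] jaw 74.32 down [-0.002 -0.    -1.   ] F [-0.27  0.25  0.2 ] T [ 0.052  0.038 -0.043] open 68.0 q6 -1.098 tau6 -0.0
[ 1.99050040e-01  5.74319031e-02  2.15474063e+00 -1.74202032e-04
  9.31248817e-01 -1.09804192e+00]
```

Now I close on the ring. A side image of the tips already showed them level with it.

Emit:
{"fn": "play_rows", "kwargs": {
  "targets": [
    {"delta_pos": [0.0005,0,0],"delta_rot": [0,0,0],"claw": 62},
    {"delta_pos": [0.0005,0,0],"delta_rot": [0,0,0],"claw": 60},
    {"delta_pos": [0.0005,0,0],"delta_rot": [0,0,0],"claw": 57},
    {"delta_pos": [0.0005,0,0],"delta_rot": [0,0,0],"claw": 55},
    {"delta_pos": [0.0005,0,0],"delta_rot": [0,0,0],"claw": 55},
    {"delta_pos": [0.0005,0,0],"delta_rot": [0,0,0],"claw": 55}
  ],
  "newtons": 30
}}

```text
time: 3.97
eef_pos: [0.4428, 0.1923, 0.0995]
tcp_rot: [0.096, 0.701, -0.097, 0.7]
contact_force: [-1.0, 0.4, 2.7]
opening: 0.69
```

```bash
python3 st.py
```

```text
3.97 [0.4428 0.1923 0.0995] jaw 74.32 down [-0.002 -0.    -1.   ] F [-1.01  0.36  2.69] T [0.202 0.154 0.001] open 58.9 q6 -1.098 tau6 -0.003
```

Emit:
{"fn": "play_rows", "kwargs": {
  "targets": [
    {"delta_pos": [0,0,0],"delta_rot": [0,0,-0.011],"claw": 55},
    {"delta_pos": [0,0,0],"delta_rot": [0,0,-0.022],"claw": 55},
    {"delta_pos": [0,0,0],"delta_rot": [0,0,-0.033],"claw": 55},
    {"delta_pos": [0,0,0],"delta_rot": [0,0,-0.044],"claw": 55},
    {"delta_pos": [0,0,0],"delta_rot": [0,0,-0.055],"claw": 55},
    {"delta_pos": [0,0,0],"delta_rot": [0,0,-0.066],"claw": 55},
    {"delta_pos": [0,0,0],"delta_rot": [0,0,-0.077],"claw": 55},
    {"delta_pos": [0,0,0],"delta_rot": [0,0,-0.088],"claw": 55},
    {"delta_pos": [0,0,0],"delta_rot": [0,0,-0.1],"claw": 55},
    {"delta_pos": [0,0,0],"delta_rot": [0,0,-0.11],"claw": 55}
  ]
}}

```text
time: 4.8
eef_pos: [0.4426, 0.192, 0.0995]
tcp_rot: [0.215, 0.674, -0.216, 0.673]
contact_force: [-0.9, -0.6, 2.6]
opening: 0.69
```

```bash
python3 st.py
```

```text
4.8 [0.4426 0.192  0.0995] jaw 54.47 down [-0.002 -0.001 -1.   ] F [-0.93 -0.58  2.58] T [-0.013  0.257  0.115] open 58.9 q6 -0.752 tau6 -0.069
```

Emit:
{"fn": "play_rows", "kwargs": {
  "targets": [
    {"delta_pos": [0,0,0],"delta_rot": [0,0,-0.011],"claw": 55},
    {"delta_pos": [0,0,0],"delta_rot": [0,0,-0.022],"claw": 55},
    {"delta_pos": [0,0,0],"delta_rot": [0,0,-0.033],"claw": 55},
    {"delta_pos": [0,0,0],"delta_rot": [0,0,-0.044],"claw": 55},
    {"delta_pos": [0,0,0],"delta_rot": [0,0,-0.055],"claw": 55},
    {"delta_pos": [0,0,0],"delta_rot": [0,0,-0.066],"claw": 55},
    {"delta_pos": [0,0,0],"delta_rot": [0,0,-0.077],"claw": 55},
    {"delta_pos": [0,0,0],"delta_rot": [0,0,-0.088],"claw": 55},
    {"delta_pos": [0,0,0],"delta_rot": [0,0,-0.1],"claw": 55},
    {"delta_pos": [0,0,0],"delta_rot": [0,0,-0.11],"claw": 55}
  ]
}}

```text
time: 5.63
eef_pos: [0.4423, 0.1916, 0.0995]
tcp_rot: [0.328, 0.627, -0.329, 0.625]
contact_force: [-0.6, -1.6, 3.5]
opening: 0.689
```

```bash
python3 st.py;  python3 -c "
from h import *
im2=ctrl.read_camera('wrist')
cv2.imwrite('pics/w5.png',cv2.resize(im2[180:360,180:420],(640,480),interpolation=cv2.INTER_CUBIC))"
```

```text
5.63 [0.4423 0.1916 0.0995] jaw 34.62 down [-0.003 -0.001 -1.   ] F [-0.64 -1.6   3.53] T [-0.041  0.189  0.155] open 58.8 q6 -0.406 tau6 -0.067
```

View pics/w5.png

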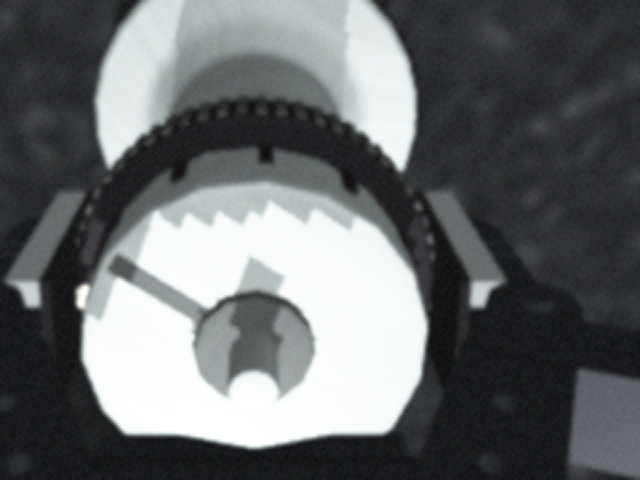

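The dot at (80,295) is still beside the left pad, so the ring turns with the gripper. It has turned 39.7° so far. From here I go in small steps, reading the torque each time.

Emit:
{"fn": "play_rows", "kwargs": {
  "targets": [
    {"delta_pos": [0,0.0003,0],"delta_rot": [0,0,-0.006],"claw": 55},
    {"delta_pos": [0,0.0003,0],"delta_rot": [0,0,-0.012],"claw": 55},
    {"delta_pos": [0,0.0003,0],"delta_rot": [0,0,-0.012],"claw": 55}
  ]
}}

```text
time: 5.93
eef_pos: [0.4423, 0.1917, 0.0996]
tcp_rot: [0.34, 0.62, -0.342, 0.619]
contact_force: [-2.7, -3.0, 3.3]
opening: 0.688
```

```bash
python3 st.py
```

```text
5.93 [0.4423 0.1917 0.0996] jaw 32.35 down [-0.003 -0.001 -1.   ] F [-2.7  -3.04  3.35] T [-0.238  0.152 -0.125] open 58.7 q6 -0.366 tau6 -0.033
```

```bash
cat > st.py <<'E'
from h import *
import sys
from scipy.spatial.transform import Rotation as R
T=[];F=[];t=[];q=[]
for i in range(int(sys.argv[1])):
    ctrl.read_camera("side"); s=ctrl.get_state();T.append(s["wrist_torque"]);F.append(s["contact_force"]);t.append(s["joint_efforts"]);q.append(s["qpos"][5])
y=R.from_quat(s["tcp_rot"]).as_matrix()
print(round(s["time"],2),s["eef_pos"].round(4),"jaw",np.degrees(np.arctan2(y[1,1],y[0,1])).round(2),"F",np.mean(F,0).round(2),"T",np.mean(T,0).round(3),"Tz",np.array(T)[:,2].round(3),"tau6",np.array(t)[:,5].round(3),"tau1",np.array(t)[:,0].round(2),"open",round(85.4*s["opening"],1),"q6",np.mean(q).round(4))
E
python3 st.py 8
```

```text
6.33 [0.4423 0.1917 0.0995] jaw 32.4 F [-2.29 -2.96  3.27] T [-0.373  0.165 -0.092] Tz [-0.164 -0.124 -0.094 -0.109 -0.084 -0.062 -0.032 -0.067] tau6 [-0.078 -0.09  -0.093 -0.094 -0.094 -0.094 -0.094 -0.094] tau1 [0.85 0.89 0.95 1.01 1.08 1.15 1.23 1.3 ] open 59.2 q6 -0.3665
```

Emit:
{"fn": "play_rows", "kwargs": {
  "targets": [
    {"delta_pos": [0.0003,0.0003,0],"delta_rot": [0,0,-0.006],"claw": 55},
    {"delta_pos": [0.0003,0.0003,0],"delta_rot": [0,0,-0.011],"claw": 55},
    {"delta_pos": [0.0003,0.0003,0],"delta_rot": [0,0,-0.011],"claw": 55}
  ]
}}

```text
time: 6.58
eef_pos: [0.4423, 0.1917, 0.0995]
tcp_rot: [0.35, 0.615, -0.353, 0.613]
contact_force: [-3.5, -4.6, 4.7]
opening: 0.687
```

```bash
python3 st.py 2
```

```text
6.68 [0.4423 0.1917 0.0995] jaw 30.39 F [-4.04 -4.26  4.89] T [-0.5    0.292 -0.07 ] Tz [-0.053 -0.087] tau6 [-0.065 -0.066] tau1 [1.43 1.4 ] open 59.0 q6 -0.331
```

Emit:
{"fn": "play_rows", "kwargs": {
  "targets": [
    {"delta_pos": [-0.0004,-0.0004,0],"delta_rot": [0,0,-0.006],"claw": 55},
    {"delta_pos": [-0.0004,-0.0004,0],"delta_rot": [0,0,-0.011],"claw": 55},
    {"delta_pos": [-0.0004,-0.0004,0],"delta_rot": [0,0,-0.011],"claw": 55}
  ]
}}

```text
time: 6.93
eef_pos: [0.4422, 0.1916, 0.0996]
tcp_rot: [0.361, 0.608, -0.363, 0.606]
contact_force: [-0.6, -2.2, 2.3]
opening: 0.693
```

```bash
python3 st.py 2
```

```text
7.03 [0.4422 0.1916 0.0996] jaw 28.37 F [-1.09 -1.03  1.9 ] T [-0.012 -0.115 -0.114] Tz [-0.1   -0.128] tau6 [-0.084 -0.092] tau1 [0.5  0.43] open 59.0 q6 -0.2966
```

Emit:
{"fn": "play_rows", "kwargs": {
  "targets": [
    {"delta_pos": [0,0,0],"delta_rot": [0,0,-0.006],"claw": 55},
    {"delta_pos": [0,0,0],"delta_rot": [0,0,-0.011],"claw": 55},
    {"delta_pos": [0,0,0],"delta_rot": [0,0,-0.011],"claw": 55}
  ]
}}

```text
time: 7.28
eef_pos: [0.4422, 0.1916, 0.0996]
tcp_rot: [0.372, 0.602, -0.374, 0.6]
contact_force: [-1.3, -1.7, 3.9]
opening: 0.687
```

```bash
python3 st.py 2
```

```text
7.38 [0.4422 0.1916 0.0996] jaw 26.35 F [-1.23 -2.39  2.69] T [-0.167  0.005 -0.081] Tz [-0.094 -0.068] tau6 [-0.083 -0.091] tau1 [0.68 0.64] open 58.9 q6 -0.2617
```

Emit:
{"fn": "play_rows", "kwargs": {
  "targets": [
    {"delta_pos": [-0.0001,-0.0001,0],"delta_rot": [0,0,-0.006],"claw": 55},
    {"delta_pos": [-0.0001,-0.0001,0],"delta_rot": [0,0,-0.011],"claw": 55},
    {"delta_pos": [-0.0001,-0.0001,0],"delta_rot": [0,0,-0.011],"claw": 55}
  ]
}}

```text
time: 7.63
eef_pos: [0.4421, 0.1915, 0.0996]
tcp_rot: [0.383, 0.595, -0.384, 0.593]
contact_force: [-1.5, -0.8, 2.7]
opening: 0.69
```

```bash
python3 st.py 2
```

```text
7.73 [0.4421 0.1915 0.0996] jaw 24.33 F [-0.05 -0.82  1.74] T [-0.103 -0.043 -0.097] Tz [-0.099 -0.095] tau6 [-0.084 -0.092] tau1 [0.5  0.46] open 59.0 q6 -0.2269
```

Emit:
{"fn": "play_rows", "kwargs": {
  "targets": [
    {"delta_pos": [0,0,0],"delta_rot": [0,0,-0.006],"claw": 55},
    {"delta_pos": [0,0,0],"delta_rot": [0,0,-0.011],"claw": 55},
    {"delta_pos": [0,0,0],"delta_rot": [0,0,-0.011],"claw": 55}
  ]
}}

```text
time: 7.98
eef_pos: [0.442, 0.1915, 0.0996]
tcp_rot: [0.393, 0.588, -0.395, 0.586]
contact_force: [-1.9, -2.3, 2.3]
opening: 0.688
```

```bash
python3 st.py 2
```

```text
8.08 [0.4421 0.1915 0.0996] jaw 22.31 F [-1.72 -1.39  3.  ] T [-0.126 -0.015 -0.093] Tz [-0.103 -0.084] tau6 [-0.083 -0.091] tau1 [0.56 0.53] open 58.9 q6 -0.192
```

Emit:
{"fn": "play_rows", "kwargs": {
  "targets": [
    {"delta_pos": [0,0,0],"delta_rot": [0,0,-0.006],"claw": 55},
    {"delta_pos": [0,0,0],"delta_rot": [0,0,-0.012],"claw": 55},
    {"delta_pos": [0,0,0],"delta_rot": [0,0,-0.012],"claw": 55}
  ]
}}

```text
time: 8.33
eef_pos: [0.442, 0.1915, 0.0995]
tcp_rot: [0.404, 0.581, -0.406, 0.578]
contact_force: [-1.7, -1.7, 3.4]
opening: 0.689
```

```bash
python3 st.py 2
```

```text
8.43 [0.442  0.1915 0.0996] jaw 20.11 F [-0.97 -1.63  1.98] T [-0.176  0.001 -0.059] Tz [-0.01  -0.108] tau6 [-0.077 -0.089] tau1 [0.56 0.54] open 58.8 q6 -0.154
```

Emit:
{"fn": "play_rows", "kwargs": {
  "targets": [
    {"delta_pos": [0,0,0],"delta_rot": [0,0,-0.006],"claw": 55},
    {"delta_pos": [0,0,0],"delta_rot": [0,0,-0.012],"claw": 55},
    {"delta_pos": [0,0,0],"delta_rot": [0,0,-0.012],"claw": 55}
  ]
}}

```text
time: 8.68
eef_pos: [0.442, 0.1915, 0.0996]
tcp_rot: [0.415, 0.573, -0.417, 0.57]
contact_force: [-1.5, -2.4, 2.7]
opening: 0.688
```

```bash
python3 st.py 2
```

```text
8.78 [0.442  0.1915 0.0996] jaw 17.92 F [-1.75 -0.96  2.97] T [-0.189  0.039 -0.094] Tz [-0.073 -0.114] tau6 [-0.076 -0.089] tau1 [0.57 0.54] open 58.9 q6 -0.1159
```

Emit:
{"fn": "play_rows", "kwargs": {
  "targets": [
    {"delta_pos": [0,0,0],"delta_rot": [0,0,-0.006],"claw": 55},
    {"delta_pos": [0,0,0],"delta_rot": [0,0,-0.012],"claw": 55},
    {"delta_pos": [0,0,0],"delta_rot": [0,0,-0.012],"claw": 55}
  ]
}}

```text
time: 9.03
eef_pos: [0.4419, 0.1915, 0.0996]
tcp_rot: [0.426, 0.565, -0.428, 0.562]
contact_force: [-2.3, -2.2, 2.9]
opening: 0.687
```

```bash
python3 st.py 2
```

```text
9.13 [0.4419 0.1915 0.0995] jaw 15.72 F [-2.01 -2.62  3.37] T [-0.208  0.029 -0.106] Tz [-0.099 -0.114] tau6 [-0.076 -0.089] tau1 [0.57 0.54] open 58.5 q6 -0.0779
```

Emit:
{"fn": "play_rows", "kwargs": {
  "targets": [
    {"delta_pos": [0,0,0],"delta_rot": [0,0,-0.006],"claw": 55},
    {"delta_pos": [0,0,0],"delta_rot": [0,0,-0.012],"claw": 55},
    {"delta_pos": [0,0,0],"delta_rot": [0,0,-0.012],"claw": 55}
  ]
}}

```text
time: 9.38
eef_pos: [0.4419, 0.1915, 0.0996]
tcp_rot: [0.437, 0.557, -0.439, 0.554]
contact_force: [-2.5, -2.7, 2.6]
opening: 0.689
```

```bash
python3 st.py 2
```

```text
9.48 [0.4419 0.1915 0.0996] jaw 13.52 F [-2.49 -1.7   4.01] T [-0.205  0.053 -0.125] Tz [-0.117 -0.134] tau6 [-0.076 -0.088] tau1 [0.57 0.54] open 58.9 q6 -0.0399
```

Emit:
{"fn": "play_rows", "kwargs": {
  "targets": [
    {"delta_pos": [0,0,0],"delta_rot": [0,0,-0.006],"claw": 55},
    {"delta_pos": [0,0,0],"delta_rot": [0,0,-0.012],"claw": 55},
    {"delta_pos": [0,0,0],"delta_rot": [0,0,-0.012],"claw": 55}
  ]
}}

```text
time: 9.73
eef_pos: [0.4419, 0.1914, 0.0996]
tcp_rot: [0.448, 0.548, -0.449, 0.545]
contact_force: [-2.7, -1.4, 3.7]
opening: 0.687
```

```bash
python3 st.py 2
```

```text
9.83 [0.4419 0.1915 0.0996] jaw 11.33 F [-2.8  -2.39  4.17] T [-0.217  0.067 -0.037] Tz [-0.029 -0.044] tau6 [-0.043 -0.057] tau1 [0.52 0.49] open 59.0 q6 -0.002
```

tau6 and Tz have both shifted, by about +0.03 and +0.06 N m. That may be first contact, so I use a smaller step.

Emit:
{"fn": "play_rows", "kwargs": {
  "targets": [
    {"delta_pos": [0,0,0],"delta_rot": [0,0,-0.003],"claw": 55},
    {"delta_pos": [0,0,0],"delta_rot": [0,0,-0.005],"claw": 55},
    {"delta_pos": [0,0,0],"delta_rot": [0,0,-0.005],"claw": 55}
  ]
}}

```text
time: 10.08
eef_pos: [0.4418, 0.1914, 0.0995]
tcp_rot: [0.452, 0.545, -0.453, 0.542]
contact_force: [-2.3, -2.3, 3.4]
opening: 0.689
```

```bash
python3 st.py 4
```

```text
10.28 [0.4418 0.1914 0.0995] jaw 10.44 F [-2.59 -2.04  3.16] T [-0.246  0.07   0.164] Tz [0.136 0.167 0.224 0.131] tau6 [0.154 0.16  0.165 0.17 ] tau1 [0.23 0.21 0.2  0.19] open 58.9 q6 0.0134
```

Emit:
{"fn": "play_rows", "kwargs": {
  "targets": [
    {"delta_pos": [0,0,0],"delta_rot": [0,0,-0.002],"claw": 55},
    {"delta_pos": [0,0,0],"delta_rot": [0,0,-0.004],"claw": 55},
    {"delta_pos": [0,0,0],"delta_rot": [0,0,-0.004],"claw": 55},
    {"delta_pos": [0,0,0],"delta_rot": [0,0,-0.004],"claw": 55},
    {"delta_pos": [0,0,0],"delta_rot": [0,0,-0.004],"claw": 55}
  ]
}}

```text
time: 10.7
eef_pos: [0.4418, 0.1914, 0.0996]
tcp_rot: [0.455, 0.542, -0.457, 0.539]
contact_force: [-2.0, -1.4, 3.9]
opening: 0.694
```

```bash
python3 st.py 4
```

```text
10.9 [0.4418 0.1914 0.0996] jaw 9.73 F [-2.55 -1.46  3.36] T [-0.202  0.067  0.299] Tz [0.262 0.333 0.357 0.243] tau6 [0.303 0.306 0.309 0.311] tau1 [ 0.   -0.   -0.01 -0.01] open 58.6 q6 0.0258
```

The torque grows at about 11 N m/rad and is now 0.31, so the burrs are met. First contact was at q6≈-0.004. Now I back off to q6≈-0.528, which is 31.7° ccw.

Emit:
{"fn": "play_rows", "kwargs": {
  "targets": [
    {"delta_pos": [0,0,0],"delta_rot": [0,0,0.012],"claw": 55},
    {"delta_pos": [0,0,0],"delta_rot": [0,0,0.024],"claw": 55},
    {"delta_pos": [0,0,0],"delta_rot": [0,0,0.036],"claw": 55},
    {"delta_pos": [0,0,0],"delta_rot": [0,0,0.048],"claw": 55},
    {"delta_pos": [0,0,0],"delta_rot": [0,0,0.06],"claw": 55},
    {"delta_pos": [0,0,0],"delta_rot": [0,0,0.072],"claw": 55},
    {"delta_pos": [0,0,0],"delta_rot": [0,0,0.084],"claw": 55},
    {"delta_pos": [0,0,0],"delta_rot": [0,0,0.096],"claw": 55},
    {"delta_pos": [0,0,0],"delta_rot": [0,0,0.108],"claw": 55},
    {"delta_pos": [0,0,0],"delta_rot": [0,0,0.12],"claw": 55},
    {"delta_pos": [0,0,0],"delta_rot": [0,0,0.132],"claw": 55},
    {"delta_pos": [0,0,0],"delta_rot": [0,0,0.144],"claw": 55},
    {"delta_pos": [0,0,0],"delta_rot": [0,0,0.156],"claw": 55},
    {"delta_pos": [0,0,0],"delta_rot": [0,0,0.168],"claw": 55},
    {"delta_pos": [0,0,0],"delta_rot": [0,0,0.176],"claw": 55},
    {"delta_pos": [0,0,0],"delta_rot": [0,0,0.176],"claw": 55},
    {"delta_pos": [0,0,0],"delta_rot": [0,0,0.176],"claw": 55},
    {"delta_pos": [0,0,0],"delta_rot": [0,0,0.176],"claw": 55}
  ]
}}

```text
time: 12.4
eef_pos: [0.4423, 0.1917, 0.0996]
tcp_rot: [0.291, 0.645, -0.292, 0.644]
contact_force: [0.7, 0.7, -0.2]
opening: 0.687
```

```bash
python3 st.py 3; python3 -c "
from h import *
im2=ctrl.read_camera('wrist')
cv2.imwrite('pics/w6.png',cv2.resize(im2[180:360,180:420],(640,480),interpolation=cv2.INTER_CUBIC))"
```

```text
12.55 [0.4423 0.1917 0.0996] jaw 41.37 F [ 2.    0.26 -0.1 ] T [ 0.315 -0.519  0.023] Tz [ 0.087 -0.017  0.   ] tau6 [0.037 0.029 0.02 ] tau1 [-0.03 -0.04 -0.06] open 59.1 q6 -0.5235
```

View pics/w6.png

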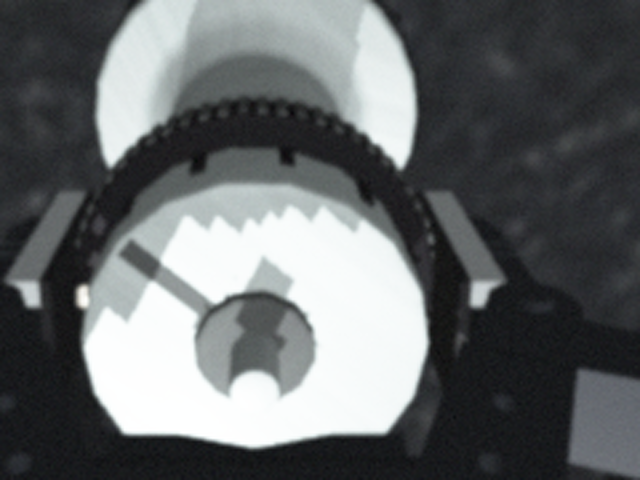

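The dot is at (82,296), the same place relative to the pad as before, so the grip did not slip. Now I let go and rise.

Emit:
{"fn": "play_rows", "kwargs": {
  "targets": [
    {"delta_pos": [0,0,0],"delta_rot": [0,0,0],"claw": 62},
    {"delta_pos": [0,0,0],"delta_rot": [0,0,0],"claw": 72},
    {"delta_pos": [0,0,0],"delta_rot": [0,0,0],"claw": 85},
    {"delta_pos": [0,0,0],"delta_rot": [0,0,0],"claw": 85},
    {"delta_pos": [0,0,0],"delta_rot": [0,0,0],"claw": 85},
    {"delta_pos": [0,0,0.02],"delta_rot": [0,0,0],"claw": 85},
    {"delta_pos": [0,0,0.04],"delta_rot": [0,0,0],"claw": 85},
    {"delta_pos": [0,0,0.08],"delta_rot": [0,0,0],"claw": 85},
    {"delta_pos": [0,0,0.12],"delta_rot": [0,0,0],"claw": 85},
    {"delta_pos": [0,0,0.16],"delta_rot": [0,0,0],"claw": 85},
    {"delta_pos": [0,0,0.18],"delta_rot": [0,0,0],"claw": 85},
    {"delta_pos": [0,0,0.18],"delta_rot": [0,0,0],"claw": 85},
    {"delta_pos": [0,0,0.18],"delta_rot": [0,0,0],"claw": 85}
  ]
}}

```text
time: 13.68
eef_pos: [0.4428, 0.1918, 0.2813]
tcp_rot: [0.291, 0.644, -0.291, 0.645]
contact_force: [0.6, 0.4, -0.2]
opening: 0.996
```

```bash
python3 st.py 2; python3 - <<'E'
from h import *
c=ctrl.calibration("wrist");im=ctrl.read_camera("wrist");np.save("pics/c7.npy",c,allow_pickle=True)
cv2.imwrite("pics/w7.png",cv2.resize(im[145:265,193:353],(800,600),interpolation=cv2.INTER_CUBIC))
E
```

```text
13.78 [0.4414 0.1915 0.278 ] jaw 41.36 F [-0.26  0.16 -1.  ] T [0.014 0.015 0.   ] Tz [-0.006  0.006] tau6 [0. 0.] tau1 [0.02 0.02] open 85.1 q6 -0.5237
```

View pics/w7.png

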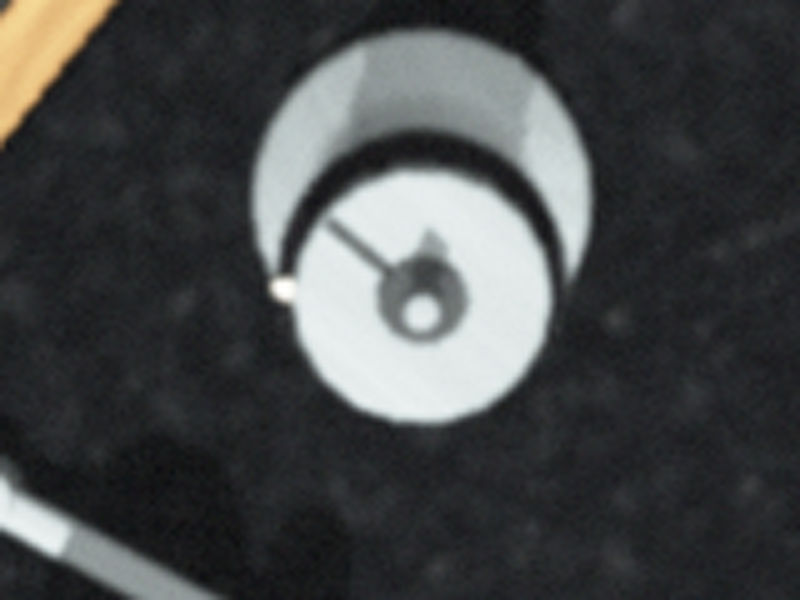

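The dot is at (284,290), still beside the left jaw's bearing. I compute its angle and hand in only if it agrees with the expected 45.8° from the line.

```bash
python3 - <<'E'
from h import *
c=np.load("pics/c7.npy",allow_pickle=True).item()
f=lambda u,v,z:onz(c,193+u/5,145+v/5,z)
ax=f(424,296,.118);a=lambda p:np.degrees(np.arctan2(*(p-ax)[[1,0]]))
d,l=a(f(284,290,.101)),a(f(331,222,.118));g=(d-l)%360;print(d,l,g)
s=ctrl.get_state();print(s["dq"].round(3))
if abs(g-45.8)<5: ctrl.sign_off();print("handed in")
E
```

```text
-133.2117443597809 -177.7776621894691 44.5659178296882
[-0.     0.007  0.004  0.001  0.002  0.   ]
the job is handed in; nothing more can be done
handed in
```

I set the steel grinder's ring and handed the job in at about 13.8 s of the 58 s allowed. There is no verdict yet.

- **Finding the meeting point:** I held only the ring and turned it clockwise about 64.6°. The torque then rose at roughly 11 N m/rad, and I stopped at 0.31 N m. That puts the burr load between 0.2 and 0.4 N m, under the 0.7 N m limit. I judged first contact at wrist angle q6 ≈ -0.004 rad, certain to about 1°.
- **Backing off:** I turned the ring counter-clockwise to q6 = -0.5235, which is about 29.8° past first contact. I then opened the jaws and rose clear.
- **Last checks:** The dot measured 44.6° from the collar line, against 45.8° expected from the gripper's turn. The grip showed no sign of slipping, and wrist forces read near zero after release.
- **Mug and crank:** I did not re-measure either one. I never went near them, and the part of the crank still visible in the last picture was lying there.
- **Disagreements:** The wrist camera put the grinder's axis about 6 mm from where the fixed cameras did. I settled this by centring the grinder between the fingers in the picture. The wrist torque reading was noisy, so I relied mainly on the last joint's effort to feel the contact.

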